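# Heft the craft tins and present the heaviest

## Robot

A 6-joint arm with a two-finger parallel gripper is mounted at the origin on the work surface. World frame = base frame: x ahead of the robot, y to its left, z up, the work surface at z = 0. Lengths are in m, angles in degrees, forces in N, time in s.
With the tool pointing down it reaches from about 0.275 to 0.825 m from the base axis. Payload 5.2 kg.
Tool frame: the origin (TCP) lies at the very end of the fingers, on their centre line; the grasp point (between the pads) lies 19 mm behind it; z points along the fingers, y is the line along which they close (so a half turn about z gives the same grasp; the last joint's range is limited). The gripper opens to 93 mm and grips with 3 to 60 N. Pads are 15 mm wide; open, the fingers measure 128 mm over their backs; the gripper's body (75 mm by 188 mm) begins 65 mm behind the grasp point.
Start: joints at [60.344, 14.817, 87.949, -0, 77.235, -11.62], TCP at [0.17, 0.523, 0.219] pointing down, gripper open.
Joint ranges: [-179.93, 179.93], [-52.35, 119.4], [10.71, 147.94], [-69.91, 249.91], [12.55, 155.21], [-178.61, 178.61]. Speed limits (degrees/s): [147.25, 147.25, 180, 180, 180, 180].

## Interface

Orientations are given as [roll, pitch, yaw] about the fixed x, y, z axes, in that order (R = Rz(yaw) Ry(pitch) Rx(roll)).
In Python, from cell import manip gives the robot as it stands.
- The arm moves only by the shell command python3 -m jog 'ROWS' [FORCE]. ROWS is JSON, a list of rows, each an object of numbers: "gripper": the opening, from 0 (shut) to 1 (fully open); "tx", "ty", "tz": the shift along the tool's x, y, z in mm; "rx", "ry", "rz": the turn, a rotation vector about the tool's x, y, z in degrees. In form: [{"gripper": .., "tx": .., "ty": .., "tz": .., "rx": .., "ry": .., "rz": ..}, ...]. A call has 1 to 8 rows; each row is the pose to reach, as a shift and turn from the pose commanded when the call began, along the tool's axes at that moment; what a row does not reach only later rows make up. A row lasts 1/10 s, in which the tool goes at most 50 mm and 8.59 degrees, less where a joint would pass 70% of its speed; a pose out of reach is approached as far as the arm can. A call with a gripper value outside its range is refused whole. The fingers move at their own pace and stop on an object; FORCE is the grip in N (left out, the last holds). Time passes only in rows, so rows that repeat a pose let the fingers close. It gives the time, the measured TCP pose, the force, the opening and the grip force at its end, in the units of the state.
- manip.get_state(): the state, without advancing time (a new reading comes with each control period).
- manip.snapshot(name): name is "side" or "top"; returns (picture, depth): 384x512x3 uint8, red, green, blue; 384x512 float32, m along the optical axis (not along the pixel's ray), 0 where there is no reading.
- manip.camera_model(name): a dict with "fx", "fy", "cx", "cy" (pixels), "k1" (the pictures are not rectified: a ray, as slopes to the right and down, at radius r is drawn at 1 + k1 r^2 times it, then the intrinsics apply), "position" and "orientation" of the camera in the world. Camera axes: x right, y down, z forward; pixel columns grow to the right and rows downward; lengths in m; the calibration is good to about 2 mm. A picture is of the moment at which its call begins. camera_model takes no time and is no camera call.
- manip.hand_in(): hands the job in; it is judged then, once.
The state is a dict: "time_s": time; "joint_positions": joint angles; "qd": joint speeds; "joint_torque": joint torques, N m; "position": TCP position; "tool_rot": TCP orientation; "ft_force": force on the tool from outside, world axes, zero at the start; "wrist_torque": the same for the moment, N m; "grip_width": finger opening in m; "grasp_force": force on a finger pad.
Only numpy, scipy, OpenCV 4.12 (cv2) and the standard library are available. Lean on these libraries where they do the work, as an engineer would, in place of code of your own. Each camera call takes 0.05 s, during which the arm holds its last target. There are 200 camera calls.

## Task

One of the three identical closed tins is packed the heaviest: lift each tin a good 5 cm off the table in turn, from the robot's left to its right, to feel its weight, and stand the lighter ones back upright where they were. Then hold the heaviest tin upright and still, its underside 10 cm or more above the table, over the middle of the empty tray (not the tray with the wooden pressing block in it), and finish while still holding it there in the gripper. Leave the pressing block, glue jar, bowl and tweezers where they are.

Things in the scene. Friction and masses are not known exactly. Their poses are not given: they have to be found in the camera images.
- tin_a: closed square metal tin with a plain lid, 60 x 60 mm and 90 mm high (lid 61 mm), standing upright; origin: centre of its underside, z up, x and y square to its side walls. All three tins look alike; what is packed inside differs, so they weigh between 0.15 and 0.75 kg, the heaviest at least 0.15 kg more than the next, and which one that is changes. This one stands on the robot's left (+y).
- tin_b: closed square metal tin with a plain lid, 60 x 60 mm and 90 mm high (lid 61 mm), standing upright; origin: centre of its underside, z up, x and y square to its side walls. All three tins look alike; what is packed inside differs, so they weigh between 0.15 and 0.75 kg, the heaviest at least 0.15 kg more than the next, and which one that is changes. This one stands in the middle.
- tin_c: closed square metal tin with a plain lid, 60 x 60 mm and 90 mm high (lid 61 mm), standing upright; origin: centre of its underside, z up, x and y square to its side walls. All three tins look alike; what is packed inside differs, so they weigh between 0.15 and 0.75 kg, the heaviest at least 0.15 kg more than the next, and which one that is changes. This one stands on the robot's right (-y).
- tray_a: shallow open white tray, fixed to the table, 150 x 150 mm, 30 mm high, wall and floor about 4 mm thick; origin: centre of its underside, z up. Two alike; only one is empty.
- tray_b: shallow open white tray, fixed to the table, 150 x 150 mm, 30 mm high, wall and floor about 4 mm thick; origin: centre of its underside, z up. Two alike; only one is empty.
- press_block: round wooden pressing block, 90 mm across and 22 mm high, with a knob on top (48 mm high in all), lying in the middle of one of the trays; origin: centre of its underside
- glue_jar: glue jar, 56 mm across, 85 mm high, a bystander; origin: centre of its underside
- bowl: white bowl, 100 mm across, 45 mm high, a bystander; origin: centre of its underside
- tweezers: steel tweezers lying flat, 155 mm long, 8 mm high, a bystander; origin: near the middle of the underside, x along its length
Things that resemble listed ones, but are neither listed nor needed, are in the scene too. Leave any pink or red look-alike of the tin_b alone. Leave any blue or green look-alike of the tin_c alone.

How it is judged:
By the outcome, as a careful person would: the job done as asked, in the order asked, and still so for the second after the job is handed in, while the arm keeps its last pose, push and grip.
It also fails if it takes over 72 s, if anything falls off the work surface, if the arm or the gripper's body presses on something with over 40 N, if the wrist force passes 120 N, or if a joint passes its speed limit or range.

## Working session

There is one attempt and no reset: what is moved stays moved. The work goes in short steps, Python scripts to look and compute and a shell command to move; the robot and the scene stay as the last step left them, time stands still between calls to the robot, and variables do not carry over. Pictures are saved under pics/ and viewed, at most 10 in all, crops included, and the job is handed in when it is done.

```bash
mkdir -p pics; ls; cat > h.py <<'E'
from cell import manip
import numpy as np, cv2
from scipy.spatial.transform import Rotation as R
E
python3 - <<'E'
from h import *
for n in("top","side"):
    p,d=manip.snapshot(n); print(n,manip.camera_model(n)); cv2.imwrite(f"pics/{n}0.png",p[...,::-1]); np.savez(f"{n}0.npz",p=p,d=d)
print(manip.get_state())
E
```

```text
pics
top {'fx': 371.3447292032219, 'fy': 371.3447292032219, 'cx': 258.91600554386486, 'cy': 196.70126547511524, 'k1': -0.08428162804036535, 'position': array([ 0.29904878, -0.08828819,  1.21481016]), 'orientation': array([-1.71877578e+02,  1.22848262e-01, -9.01626855e+01])}
side {'fx': 389.24211043733817, 'fy': 389.24211043733817, 'cx': 255.70747662059253, 'cy': 186.53354651678265, 'k1': 0.0012503240776137348, 'position': array([ 0.41063202, -0.91844249,  0.76109264]), 'orientation': array([-130.51208282,    1.09435921,   -6.11086105])}
{'time_s': 0.1, 'joint_positions': array([ 6.03466095e+01,  1.48536376e+01,  8.80038235e+01,  7.31732099e-04,
        7.72350402e+01, -1.16209461e+01]), 'qd': array([-0.07000715, -0.0629361 , -0.13020269, -0.00959202, -0.00382999,
       -0.02312039]), 'joint_torque': array([ 1.47928236e-03, -4.38208795e+01, -2.84645712e+01,  7.20273633e-02,
        3.61511135e-02, -8.26911378e-05]), 'position': array([0.16999573, 0.52255826, 0.21792132]), 'tool_rot': array([-1.79909539e+02, -1.93318457e-02,  1.61967378e+02]), 'ft_force': array([-0.3834102 , -0.74238951,  0.59143654]), 'wrist_torque': array([-0.02302803, -0.02687631,  0.02947204]), 'grasp_force': 0.0, 'grip_width': 0.09317777227946004}
```

View pics/top0.png

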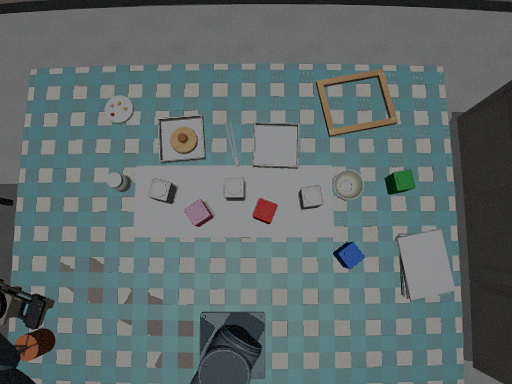

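View pics/side0.png

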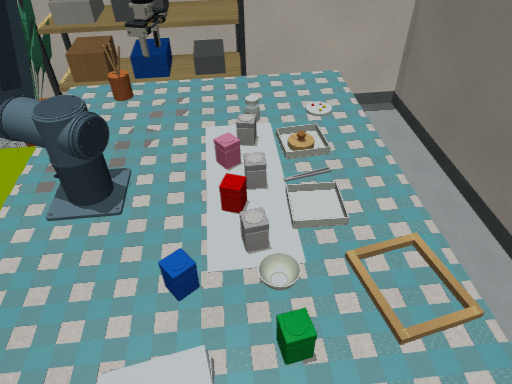

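Top view: the grey tins are at (162,189), (234,188) and (311,196). They match the plain metal description; the pink (198,212), red (265,211), blue (349,255) and green (401,181) blocks are look-alikes to leave alone. The empty tray is at (276,145), and the block is in the tray at (183,138). I'll measure these and confirm with a crop.

```bash
cat >> h.py <<'E'
def world(n,d,p=None):
    c=manip.camera_model(n); K=np.array([[c['fx'],0,c['cx']],[0,c['fy'],c['cy']],[0,0,1]])
    v,u=np.mgrid[:384,:512]; uv=np.stack([u,v],-1).reshape(-1,1,2).astype(float)
    s=cv2.undistortPoints(uv,K,np.array([c['k1'],0,0,0.])).reshape(384,512,2)
    P=np.dstack([s,np.ones((384,512))])*d[...,None]
    return P@R.from_euler('xyz',c['orientation'],degrees=True).as_matrix().T+c['position']
def find(W,d,c,zr,r):
    """rect of points in z range within r of (x,y) c"""
    m=(d>0)&(W[...,2]>zr[0])&(W[...,2]<zr[1])&(np.hypot(W[...,0]-c[0],W[...,1]-c[1])<r)
    Q=W[m]; b=cv2.minAreaRect((Q[:,:2]*1000).astype(np.float32))
    return len(Q),np.round(b[0],1),np.round(b[1],1),round(b[2],1),np.round(np.median(Q[:,2])*1000,1)
E
python3 - <<'E'
from h import *
for n in("top","side"):
    z=np.load(n+"0.npz"); p,d=z['p'],z['d']; W=world(n,d)
    if n=="top":
        seeds={k:W[v,u,:2] for k,(u,v) in dict(a=(162,189),b=(234,188),c=(311,196),pink=(198,212),red=(265,211),jar=(117,182),bowl=(348,186),tray=(276,145),trayblk=(183,138),blue=(349,255)).items()}
        print(np.round(W[60:330:40,234:235,2].T,3))
        cv2.imwrite("pics/crop.png",cv2.resize(p[90:250,95:375,::-1],None,fx=2.8,fy=2.8,interpolation=cv2.INTER_CUBIC))
    for k,s in seeds.items(): print(n,k,np.round(s,3),find(W,d,s,(.015,.04) if 'tray' in k else (.082,.1) if k in 'abc' else (.03,.12),.12 if 'tray' in k else .06 if k in'abc' else .07))
E
```

```text
[[-0.753 -0.     0.003  0.092  0.004  0.001 -0.   ]]
top a [0.484 0.212] (396, array([485., 222.]), array([62.7, 61.2]), 76.5, np.float64(90.6))
top b [ 0.487 -0.01 ] (397, array([488.9,  -8. ]), array([60.1, 59.1]), 0.5, np.float64(90.3))
top c [ 0.461 -0.245] (390, array([ 462.7, -246.5]), array([61.7, 61.2]), 8.3, np.float64(90.0))
top pink [0.413 0.099] (454, array([413.5, 102.5]), array([61.9, 61.6]), 33.6, np.float64(90.0))
top red [ 0.415 -0.105] (416, array([ 419.9, -101.7]), array([60.7, 61.3]), 67.8, np.float64(90.0))
top jar [0.508 0.358] (307, array([516.2, 365.8]), array([51.7, 51.6]), 6.7, np.float64(82.7))
top bowl [ 0.507 -0.382] (236, array([ 506.8, -374.6]), array([97.3, 98.2]), 44.4, np.float64(41.6))
top tray [ 0.647 -0.144] (323, array([ 645.6, -140.9]), array([150.7, 152.3]), 87.4, np.float64(27.9))
top trayblk [0.659 0.161] (864, array([669.1, 173.7]), array([150.5, 152.9]), 5.0, np.float64(26.1))
top blue [ 0.281 -0.357] (505, array([ 281.3, -364.4]), array([62. , 62.1]), 36.9, np.float64(89.4))
side a [0.484 0.212] (204, array([485.4, 220.1]), array([66.3, 61
[... 230 characters left out ...]
ink [0.413 0.099] (592, array([414.3, 101.4]), array([63.7, 64.9]), 35.7, np.float64(76.4))
side red [ 0.415 -0.105] (745, array([ 420.6, -105.9]), array([62.5, 60.5]), 68.6, np.float64(81.4))
side jar [0.508 0.358] (256, array([518. , 364.1]), array([56.7, 52. ]), 54.6, np.float64(64.0))
side bowl [ 0.507 -0.382] (503, array([ 508.2, -374.4]), array([97.9, 95.9]), 82.0, np.float64(41.1))
side tray [ 0.647 -0.144] (674, array([ 646. , -143.9]), array([154.4, 150.9]), 87.6, np.float64(25.2))
side trayblk [0.659 0.161] (797, array([670.2, 173.8]), array([152.5, 160.5]), 4.9, np.float64(25.2))
side blue [ 0.281 -0.357] (1169, array([ 282.9, -365.6]), array([60.3, 62.1]), 36.4, np.float64(88.1))
```

View pics/crop.png

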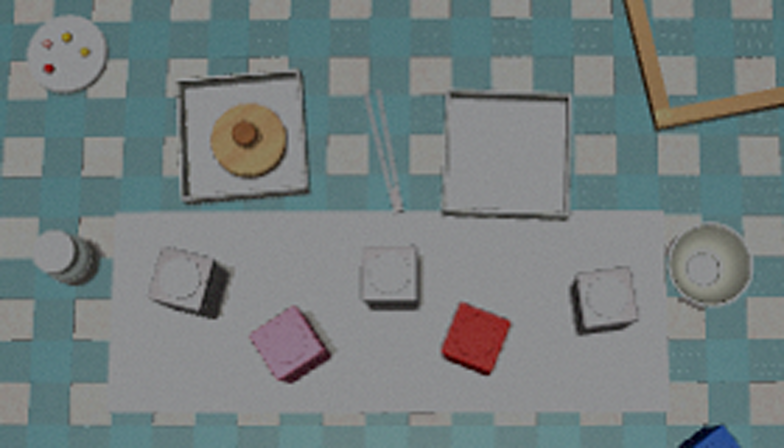

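The crop confirms plain grey tins with a lid circle at crop px (183,280), (389,277) and (605,298), the empty tray at (507,155), and the block in the tray at (247,140). The sizes and heights (~61 mm, 90 mm; tray 150 mm) fit in both views.

```bash
cat >> h.py <<'E'
T=dict(a=(485,221,166.2),b=(490,-10,180),c=(463,-248,189),tray=(646,-142,180))
def go(k,z):
    """tool-frame shift (mm) and turn (deg) from here to TCP over k at height z mm"""
    s=manip.get_state(); A=R.from_euler('xyz',s['tool_rot'],degrees=True)
    x,y,w=T[k]; B=R.from_euler('xyz',[180,0,w],degrees=True)
    print(k,z,'shift',np.round(A.inv().apply(np.array([x,y,z])-s['position']*1000),1),'turn',np.round((A.inv()*B).as_rotvec(degrees=True),1),'t',round(s['time_s'],2))
E
python3 -c "
from h import *
go('a',150)"; sed -n 1,1p /dev/null; python3 -m jog '[{"gripper":1}]'
```

```text
a 150 shift [-392.9 -189.1   68.1] turn [-0.1 -0.  -4.2] t 0.1invalid input at $[0]: expected keys gripper, tx, ty, tz, rx, ry, rz
```

```bash
python3 -m jog '[{"gripper":1,"tx":-200,"ty":-95,"tz":0,"rx":0,"ry":0,"rz":-4.2},{"gripper":1,"tx":-200,"ty":-95,"tz":0,"rx":0,"ry":0,"rz":-4.2},{"gripper":1,"tx":-200,"ty":-95,"tz":0,"rx":0,"ry":0,"rz":-4.2},{"gripper":1,"tx":-200,"ty":-95,"tz":0,"rx":0,"ry":0,"rz":-4.2},{"gripper":1,"tx":-393,"ty":-189,"tz":30,"rx":0,"ry":0,"rz":-4.2},{"gripper":1,"tx":-393,"ty":-189,"tz":30,"rx":0,"ry":0,"rz":-4.2},{"gripper":1,"tx":-393,"ty":-189,"tz":50,"rx":0,"ry":0,"rz":-4.2},{"gripper":1,"tx":-393,"ty":-189,"tz":60,"rx":0,"ry":0,"rz":-4.2}]' 40
python3 -c "
from h import *
go('a',120)"
```

```text
time_s: 0.9
position: [0.4569, 0.2491, 0.175]
tool_rot: [179.9, 0.1, 166.1]
ft_force: [0.4, 1.6, 0.6]
grip_width: 0.0931
grasp_force: 0.0
a 120 shift [-34.  -20.6  55. ] turn [ 0.1  0.1 -0.1] t 0.9
```

```bash
python3 -m jog '[{"gripper":1,"tx":0,"ty":0,"tz":0,"rx":0,"ry":0,"rz":0},{"gripper":1,"tx":0,"ty":0,"tz":0,"rx":0,"ry":0,"rz":0},{"gripper":1,"tx":0,"ty":0,"tz":0,"rx":0,"ry":0,"rz":0}]' 40
python3 -c "
from h import *
go('a',120)"
```

```text
time_s: 1.2
position: [0.4545, 0.2513, 0.1749]
tool_rot: [180.0, -0.0, 166.2]
ft_force: [-0.4, 0.1, -0.3]
grip_width: 0.093
grasp_force: 0.0
a 120 shift [-36.9 -22.2  54.9] turn [ 0. -0. -0.] t 1.2
```

```bash
python3 -m jog '[{"gripper":1,"tx":-37,"ty":-22,"tz":20,"rx":0,"ry":0,"rz":0},{"gripper":1,"tx":-37,"ty":-22,"tz":50,"rx":0,"ry":0,"rz":0},{"gripper":1,"tx":-37,"ty":-22,"tz":55,"rx":0,"ry":0,"rz":0},{"gripper":1,"tx":-37,"ty":-22,"tz":55,"rx":0,"ry":0,"rz":0},{"gripper":1,"tx":-37,"ty":-22,"tz":55,"rx":0,"ry":0,"rz":0}]' 40
python3 -c "
from h import *
go('a',35)"
```

```text
time_s: 1.7
position: [0.4857, 0.2218, 0.1212]
tool_rot: [180.0, 0.1, 166.3]
ft_force: [-0.2, 0.3, 0.1]
grip_width: 0.0934
grasp_force: 0.0
a 35 shift [ 0.6 -1.1 86.2] turn [0.  0.1 0.1] t 1.7
```

```bash
python3 -m jog '[{"gripper":1,"tx":0,"ty":-1,"tz":25,"rx":0,"ry":0,"rz":0},{"gripper":1,"tx":0,"ty":-1,"tz":55,"rx":0,"ry":0,"rz":0},{"gripper":1,"tx":0,"ty":-1,"tz":80,"rx":0,"ry":0,"rz":0},{"gripper":1,"tx":0,"ty":-1,"tz":86,"rx":0,"ry":0,"rz":0},{"gripper":1,"tx":0,"ty":-1,"tz":86,"rx":0,"ry":0,"rz":0},{"gripper":1,"tx":0,"ty":-1,"tz":86,"rx":0,"ry":0,"rz":0}]' 40
for i in 1; do python3 -m jog '[{"gripper":0,"tx":0,"ty":0,"tz":0,"rx":0,"ry":0,"rz":0},{"gripper":0,"tx":0,"ty":0,"tz":0,"rx":0,"ry":0,"rz":0},{"gripper":0,"tx":0,"ty":0,"tz":0,"rx":0,"ry":0,"rz":0},{"gripper":0,"tx":0,"ty":0,"tz":0,"rx":0,"ry":0,"rz":0},{"gripper":0,"tx":0,"ty":0,"tz":0,"rx":0,"ry":0,"rz":0},{"gripper":0,"tx":0,"ty":0,"tz":0,"rx":0,"ry":0,"rz":0}]' 40; done
```

```text
time_s: 2.3
position: [0.4867, 0.2202, 0.0355]
tool_rot: [179.9, 0.1, 166.2]
ft_force: [-0.3, -0.7, 0.6]
grip_width: 0.0931
grasp_force: 0.0
time_s: 2.9
position: [0.4861, 0.22, 0.0343]
tool_rot: [179.9, 0.1, 166.2]
ft_force: [0.1, 2.8, 3.3]
grip_width: 0.0598
grasp_force: 40.0
```

```bash
python3 -m jog '[{"gripper":0,"tx":0,"ty":0,"tz":-10,"rx":0,"ry":0,"rz":0},{"gripper":0,"tx":0,"ty":0,"tz":-30,"rx":0,"ry":0,"rz":0},{"gripper":0,"tx":0,"ty":0,"tz":-55,"rx":0,"ry":0,"rz":0},{"gripper":0,"tx":0,"ty":0,"tz":-75,"rx":0,"ry":0,"rz":0},{"gripper":0,"tx":0,"ty":0,"tz":-80,"rx":0,"ry":0,"rz":0},{"gripper":0,"tx":0,"ty":0,"tz":-80,"rx":0,"ry":0,"rz":0},{"gripper":0,"tx":0,"ty":0,"tz":-80,"rx":0,"ry":0,"rz":0},{"gripper":0,"tx":0,"ty":0,"tz":-80,"rx":0,"ry":0,"rz":0}]' 40
for i in 1 2 3; do python3 -m jog '[{"gripper":0,"tx":0,"ty":0,"tz":0,"rx":0,"ry":0,"rz":0},{"gripper":0,"tx":0,"ty":0,"tz":0,"rx":0,"ry":0,"rz":0}]' 40 |grep -E 'pos|ft_'; done
python3 - <<'E'
from h import *
p,d=manip.snapshot("side"); np.savez("side1.npz",p=p,d=d)
cv2.imwrite("pics/side1.png",p[80:280,160:400,::-1].repeat(2,0).repeat(2,1))
go('a',35)
E
```

```text
time_s: 3.7
position: [0.4846, 0.2192, 0.1125]
tool_rot: [-179.9, -0.1, 166.2]
ft_force: [-0.0, 0.6, -4.0]
grip_width: 0.0598
grasp_force: 40.0
position: [0.4852, 0.2194, 0.1131]
ft_force: [-0.2, 0.0, -2.6]
position: [0.4856, 0.2196, 0.1137]
ft_force: [0.6, 1.0, -2.4]
position: [0.4857, 0.2196, 0.1139]
ft_force: [0.0, -0.2, -2.8]
a 35 shift [ 1.   1.2 78.9] turn [ 0.  0. -0.] t 4.35
```

View pics/side1.png

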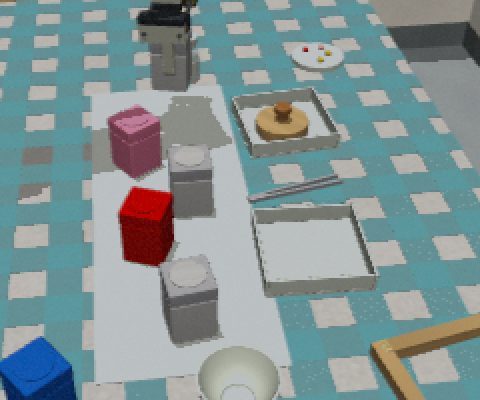

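Tin a is held in the gripper at crop (172,65), upright and clear of the table. It weighs about 2.6 N. Setting it back down.

```bash
python3 -m jog '[{"gripper":0,"tx":0,"ty":0,"tz":20,"rx":0,"ry":0,"rz":0},{"gripper":0,"tx":0,"ty":0,"tz":45,"rx":0,"ry":0,"rz":0},{"gripper":0,"tx":0,"ty":0,"tz":65,"rx":0,"ry":0,"rz":0},{"gripper":0,"tx":0,"ty":0,"tz":73,"rx":0,"ry":0,"rz":0},{"gripper":0,"tx":0,"ty":0,"tz":76,"rx":0,"ry":0,"rz":0},{"gripper":0,"tx":0,"ty":0,"tz":78,"rx":0,"ry":0,"rz":0},{"gripper":0,"tx":0,"ty":0,"tz":78.5,"rx":0,"ry":0,"rz":0},{"gripper":0,"tx":0,"ty":0,"tz":78.5,"rx":0,"ry":0,"rz":0}]' 40
python3 -m jog '[{"gripper":0,"tx":0,"ty":0,"tz":0,"rx":0,"ry":0,"rz":0},{"gripper":0,"tx":0,"ty":0,"tz":0,"rx":0,"ry":0,"rz":0},{"gripper":0,"tx":0,"ty":0,"tz":0,"rx":0,"ry":0,"rz":0}]' 40
```

```text
time_s: 5.15
position: [0.4863, 0.2197, 0.0362]
tool_rot: [180.0, 0.1, 166.2]
ft_force: [0.0, 0.3, -3.3]
grip_width: 0.06
grasp_force: 40.0
time_s: 5.45
position: [0.4858, 0.2196, 0.0356]
tool_rot: [180.0, 0.0, 166.2]
ft_force: [-0.4, 0.1, -2.6]
grip_width: 0.0597
grasp_force: 40.0
```

```bash
python3 -m jog '[{"gripper":0,"tx":0,"ty":0,"tz":0.6,"rx":0,"ry":0,"rz":0},{"gripper":0,"tx":0,"ty":0,"tz":1.2,"rx":0,"ry":0,"rz":0},{"gripper":0,"tx":0,"ty":0,"tz":1.2,"rx":0,"ry":0,"rz":0},{"gripper":0,"tx":0,"ty":0,"tz":1.2,"rx":0,"ry":0,"rz":0}]' 40
```

```text
time_s: 5.85
position: [0.4857, 0.2196, 0.0343]
tool_rot: [180.0, 0.0, 166.2]
ft_force: [-0.2, -0.1, -0.4]
grip_width: 0.06
grasp_force: 40.0
```

Touching down. Release, then rise.

```bash
python3 -m jog '[{"gripper":1,"tx":0,"ty":0,"tz":0,"rx":0,"ry":0,"rz":0},{"gripper":1,"tx":0,"ty":0,"tz":0,"rx":0,"ry":0,"rz":0},{"gripper":1,"tx":0,"ty":0,"tz":0,"rx":0,"ry":0,"rz":0},{"gripper":1,"tx":0,"ty":0,"tz":0,"rx":0,"ry":0,"rz":0},{"gripper":1,"tx":0,"ty":0,"tz":0,"rx":0,"ry":0,"rz":0}]' 40
python3 -m jog '[{"gripper":1,"tx":0,"ty":0,"tz":-20,"rx":0,"ry":0,"rz":0},{"gripper":1,"tx":0,"ty":0,"tz":-50,"rx":0,"ry":0,"rz":0},{"gripper":1,"tx":0,"ty":0,"tz":-85,"rx":0,"ry":0,"rz":0},{"gripper":1,"tx":0,"ty":0,"tz":-105,"rx":0,"ry":0,"rz":0},{"gripper":1,"tx":0,"ty":0,"tz":-105,"rx":0,"ry":0,"rz":0},{"gripper":1,"tx":0,"ty":0,"tz":-105,"rx":0,"ry":0,"rz":0}]' 40
python3 -c "
from h import *
go('b',125)"
```

```text
time_s: 6.35
position: [0.4857, 0.2196, 0.0342]
tool_rot: [180.0, 0.0, 166.2]
ft_force: [0.5, -0.3, 0.2]
grip_width: 0.0915
grasp_force: 0.0
time_s: 6.95
position: [0.4855, 0.2195, 0.1389]
tool_rot: [180.0, 0.0, 166.2]
ft_force: [-0.2, -0.6, 0.2]
grip_width: 0.093
grasp_force: 0.0
b 125 shift [ -59.3 -221.8   13.9] turn [  0.    0.  -13.8] t 6.95
```

```bash
python3 -m jog '[{"gripper":1,"tx":-15,"ty":-55,"tz":0,"rx":0,"ry":0,"rz":-4},{"gripper":1,"tx":-30,"ty":-110,"tz":0,"rx":0,"ry":0,"rz":-8},{"gripper":1,"tx":-45,"ty":-165,"tz":0,"rx":0,"ry":0,"rz":-12},{"gripper":1,"tx":-59.3,"ty":-221.8,"tz":10,"rx":0,"ry":0,"rz":-13.8},{"gripper":1,"tx":-59.3,"ty":-221.8,"tz":14,"rx":0,"ry":0,"rz":-13.8},{"gripper":1,"tx":-59.3,"ty":-221.8,"tz":14,"rx":0,"ry":0,"rz":-13.8},{"gripper":1,"tx":-59.3,"ty":-221.8,"tz":14,"rx":0,"ry":0,"rz":-13.8},{"gripper":1,"tx":-59.3,"ty":-221.8,"tz":14,"rx":0,"ry":0,"rz":-13.8}]' 40
python3 -c "
from h import *
go('b',35)
p,d=manip.snapshot('top');W=world('top',d);print(find(W,d,(.485,.22),(.082,.1),.06))"
```

```text
time_s: 7.75
position: [0.4895, -0.009, 0.1244]
tool_rot: [180.0, -0.1, 180.0]
ft_force: [-0.5, 0.2, -0.4]
grip_width: 0.0934
grasp_force: 0.0
b 35 shift [-0.6 -1.1 89.4] turn [ 0.  -0.1 -0. ] t 7.75
(277, array([485.5, 226.4]), array([47.7, 61.2]), 75.3, np.float64(90.9))
```

```bash
python3 -m jog '[{"gripper":1,"tx":-0.5,"ty":-1,"tz":25,"rx":0,"ry":0,"rz":0},{"gripper":1,"tx":-0.5,"ty":-1,"tz":55,"rx":0,"ry":0,"rz":0},{"gripper":1,"tx":-0.5,"ty":-1,"tz":80,"rx":0,"ry":0,"rz":0},{"gripper":1,"tx":-0.5,"ty":-1,"tz":89,"rx":0,"ry":0,"rz":0},{"gripper":1,"tx":-0.5,"ty":-1,"tz":89,"rx":0,"ry":0,"rz":0},{"gripper":1,"tx":-0.5,"ty":-1,"tz":89,"rx":0,"ry":0,"rz":0}]' 40
python3 -m jog '[{"gripper":0,"tx":0,"ty":0,"tz":0,"rx":0,"ry":0,"rz":0},{"gripper":0,"tx":0,"ty":0,"tz":0,"rx":0,"ry":0,"rz":0},{"gripper":0,"tx":0,"ty":0,"tz":0,"rx":0,"ry":0,"rz":0},{"gripper":0,"tx":0,"ty":0,"tz":0,"rx":0,"ry":0,"rz":0},{"gripper":0,"tx":0,"ty":0,"tz":0,"rx":0,"ry":0,"rz":0},{"gripper":0,"tx":0,"ty":0,"tz":0,"rx":0,"ry":0,"rz":0}]' 40
```

```text
time_s: 8.4
position: [0.4914, -0.0106, 0.037]
tool_rot: [-180.0, 0.1, -180.0]
ft_force: [-1.6, 0.8, 0.1]
grip_width: 0.0931
grasp_force: 0.0
time_s: 9.0
position: [0.4909, -0.0103, 0.0366]
tool_rot: [179.9, 0.0, 179.9]
ft_force: [-0.9, 5.3, 5.0]
grip_width: 0.0596
grasp_force: 40.0
```

```bash
python3 -m jog '[{"gripper":0,"tx":0,"ty":0,"tz":-10,"rx":0,"ry":0,"rz":0},{"gripper":0,"tx":0,"ty":0,"tz":-30,"rx":0,"ry":0,"rz":0},{"gripper":0,"tx":0,"ty":0,"tz":-55,"rx":0,"ry":0,"rz":0},{"gripper":0,"tx":0,"ty":0,"tz":-75,"rx":0,"ry":0,"rz":0},{"gripper":0,"tx":0,"ty":0,"tz":-80,"rx":0,"ry":0,"rz":0},{"gripper":0,"tx":0,"ty":0,"tz":-80,"rx":0,"ry":0,"rz":0},{"gripper":0,"tx":0,"ty":0,"tz":-80,"rx":0,"ry":0,"rz":0},{"gripper":0,"tx":0,"ty":0,"tz":-80,"rx":0,"ry":0,"rz":0}]' 40
for i in 1 2 3; do python3 -m jog '[{"gripper":0,"tx":0,"ty":0,"tz":0,"rx":0,"ry":0,"rz":0},{"gripper":0,"tx":0,"ty":0,"tz":0,"rx":0,"ry":0,"rz":0}]' 40 |grep -E 'pos|ft_'; done
```

```text
time_s: 9.8
position: [0.4895, -0.0108, 0.1148]
tool_rot: [180.0, -0.2, 180.0]
ft_force: [0.6, -0.6, -6.6]
grip_width: 0.0598
grasp_force: 40.0
position: [0.4903, -0.0109, 0.1155]
ft_force: [-0.1, 0.4, -6.4]
position: [0.4906, -0.011, 0.116]
ft_force: [0.3, 0.1, -6.8]
position: [0.4907, -0.011, 0.1162]
ft_force: [1.1, -0.3, -7.4]
```

```bash
python3 -m jog '[{"gripper":0,"tx":0,"ty":0,"tz":20,"rx":0,"ry":0,"rz":0},{"gripper":0,"tx":0,"ty":0,"tz":45,"rx":0,"ry":0,"rz":0},{"gripper":0,"tx":0,"ty":0,"tz":65,"rx":0,"ry":0,"rz":0},{"gripper":0,"tx":0,"ty":0,"tz":73,"rx":0,"ry":0,"rz":0},{"gripper":0,"tx":0,"ty":0,"tz":76,"rx":0,"ry":0,"rz":0},{"gripper":0,"tx":0,"ty":0,"tz":78,"rx":0,"ry":0,"rz":0},{"gripper":0,"tx":0,"ty":0,"tz":79,"rx":0,"ry":0,"rz":0},{"gripper":0,"tx":0,"ty":0,"tz":79,"rx":0,"ry":0,"rz":0}]' 40
python3 -m jog '[{"gripper":0,"tx":0,"ty":0,"tz":0,"rx":0,"ry":0,"rz":0},{"gripper":0,"tx":0,"ty":0,"tz":0,"rx":0,"ry":0,"rz":0},{"gripper":0,"tx":0,"ty":0,"tz":0,"rx":0,"ry":0,"rz":0}]' 40
```

```text
time_s: 11.2
position: [0.4913, -0.0111, 0.0378]
tool_rot: [-180.0, 0.1, 180.0]
ft_force: [0.3, -0.2, -5.4]
grip_width: 0.0597
grasp_force: 40.0
time_s: 11.5
position: [0.4908, -0.011, 0.0374]
tool_rot: [-180.0, 0.0, 180.0]
ft_force: [0.7, 0.9, -7.1]
grip_width: 0.0596
grasp_force: 40.0
```

```bash
python3 -m jog '[{"gripper":0,"tx":0,"ty":0,"tz":0.6,"rx":0,"ry":0,"rz":0},{"gripper":0,"tx":0,"ty":0,"tz":1,"rx":0,"ry":0,"rz":0},{"gripper":0,"tx":0,"ty":0,"tz":1,"rx":0,"ry":0,"rz":0},{"gripper":0,"tx":0,"ty":0,"tz":1,"rx":0,"ry":0,"rz":0}]' 40
```

```text
time_s: 11.9
position: [0.4908, -0.011, 0.0366]
tool_rot: [-180.0, 0.0, 180.0]
ft_force: [-2.2, 0.8, 2.9]
grip_width: 0.0599
grasp_force: 40.0
```

```bash
python3 -m jog '[{"gripper":1,"tx":0,"ty":0,"tz":0,"rx":0,"ry":0,"rz":0},{"gripper":1,"tx":0,"ty":0,"tz":0,"rx":0,"ry":0,"rz":0},{"gripper":1,"tx":0,"ty":0,"tz":0,"rx":0,"ry":0,"rz":0},{"gripper":1,"tx":0,"ty":0,"tz":0,"rx":0,"ry":0,"rz":0},{"gripper":1,"tx":0,"ty":0,"tz":0,"rx":0,"ry":0,"rz":0}]' 40
python3 -m jog '[{"gripper":1,"tx":0,"ty":0,"tz":-20,"rx":0,"ry":0,"rz":0},{"gripper":1,"tx":0,"ty":0,"tz":-50,"rx":0,"ry":0,"rz":0},{"gripper":1,"tx":0,"ty":0,"tz":-85,"rx":0,"ry":0,"rz":0},{"gripper":1,"tx":0,"ty":0,"tz":-105,"rx":0,"ry":0,"rz":0},{"gripper":1,"tx":0,"ty":0,"tz":-105,"rx":0,"ry":0,"rz":0},{"gripper":1,"tx":0,"ty":0,"tz":-105,"rx":0,"ry":0,"rz":0}]' 40
python3 -c "
from h import *
go('c',125)"
```

```text
time_s: 12.4
position: [0.4908, -0.011, 0.0362]
tool_rot: [-180.0, 0.0, 180.0]
ft_force: [-0.9, -0.3, 0.8]
grip_width: 0.0916
grasp_force: 0.0
time_s: 13.0
position: [0.4906, -0.011, 0.1409]
tool_rot: [-180.0, 0.0, 180.0]
ft_force: [-0.5, 0.3, -0.5]
grip_width: 0.0929
grasp_force: 0.0
c 125 shift [  27.4 -237.1   15.9] turn [-0.  0. -9.] t 13.0
```

```bash
python3 -m jog '[{"gripper":1,"tx":5,"ty":-50,"tz":0,"rx":0,"ry":0,"rz":-2},{"gripper":1,"tx":10,"ty":-95,"tz":0,"rx":0,"ry":0,"rz":-4},{"gripper":1,"tx":15,"ty":-140,"tz":0,"rx":0,"ry":0,"rz":-6},{"gripper":1,"tx":21,"ty":-185,"tz":5,"rx":0,"ry":0,"rz":-8},{"gripper":1,"tx":27.4,"ty":-237,"tz":16,"rx":0,"ry":0,"rz":-9},{"gripper":1,"tx":27.4,"ty":-237,"tz":16,"rx":0,"ry":0,"rz":-9},{"gripper":1,"tx":27.4,"ty":-237,"tz":16,"rx":0,"ry":0,"rz":-9},{"gripper":1,"tx":27.4,"ty":-237,"tz":16,"rx":0,"ry":0,"rz":-9}]' 40
python3 -m jog '[{"gripper":1,"tx":0,"ty":0,"tz":0,"rx":0,"ry":0,"rz":0}]' 40
python3 -c "
from h import *
go('c',35)"
```

```text
time_s: 13.8
position: [0.4625, -0.2466, 0.124]
tool_rot: [179.9, -0.1, -171.0]
ft_force: [0.1, -1.2, -0.0]
grip_width: 0.0928
grasp_force: 0.0
time_s: 13.9
position: [0.4631, -0.2463, 0.1248]
tool_rot: [179.9, -0.0, -170.9]
ft_force: [0.8, -0.1, 0.2]
grip_width: 0.0927
grasp_force: 0.0
c 35 shift [ 0.4 -1.8 89.8] turn [ 0.1 -0.   0.1] t 13.9
```

```bash
python3 -m jog '[{"gripper":1,"tx":0.4,"ty":-1.5,"tz":25,"rx":0,"ry":0,"rz":0},{"gripper":1,"tx":0.4,"ty":-1.5,"tz":55,"rx":0,"ry":0,"rz":0},{"gripper":1,"tx":0.4,"ty":-1.5,"tz":80,"rx":0,"ry":0,"rz":0},{"gripper":1,"tx":0.4,"ty":-1.5,"tz":89,"rx":0,"ry":0,"rz":0},{"gripper":1,"tx":0.4,"ty":-1.5,"tz":89,"rx":0,"ry":0,"rz":0},{"gripper":1,"tx":0.4,"ty":-1.5,"tz":89,"rx":0,"ry":0,"rz":0}]' 40
python3 -m jog '[{"gripper":0,"tx":0,"ty":0,"tz":0,"rx":0,"ry":0,"rz":0},{"gripper":0,"tx":0,"ty":0,"tz":0,"rx":0,"ry":0,"rz":0},{"gripper":0,"tx":0,"ty":0,"tz":0,"rx":0,"ry":0,"rz":0},{"gripper":0,"tx":0,"ty":0,"tz":0,"rx":0,"ry":0,"rz":0},{"gripper":0,"tx":0,"ty":0,"tz":0,"rx":0,"ry":0,"rz":0},{"gripper":0,"tx":0,"ty":0,"tz":0,"rx":0,"ry":0,"rz":0}]' 40
```

```text
time_s: 14.5
position: [0.4638, -0.2494, 0.0371]
tool_rot: [-179.9, 0.1, -171.0]
ft_force: [-0.1, -0.1, 0.3]
grip_width: 0.093
grasp_force: 0.0
time_s: 15.1
position: [0.4629, -0.2493, 0.0364]
tool_rot: [180.0, -0.0, -171.0]
ft_force: [-1.2, 1.8, 3.3]
grip_width: 0.0599
grasp_force: 40.0
```

```bash
python3 -m jog '[{"gripper":0,"tx":0,"ty":0,"tz":-10,"rx":0,"ry":0,"rz":0},{"gripper":0,"tx":0,"ty":0,"tz":-30,"rx":0,"ry":0,"rz":0},{"gripper":0,"tx":0,"ty":0,"tz":-55,"rx":0,"ry":0,"rz":0},{"gripper":0,"tx":0,"ty":0,"tz":-75,"rx":0,"ry":0,"rz":0},{"gripper":0,"tx":0,"ty":0,"tz":-80,"rx":0,"ry":0,"rz":0},{"gripper":0,"tx":0,"ty":0,"tz":-80,"rx":0,"ry":0,"rz":0},{"gripper":0,"tx":0,"ty":0,"tz":-80,"rx":0,"ry":0,"rz":0},{"gripper":0,"tx":0,"ty":0,"tz":-80,"rx":0,"ry":0,"rz":0}]' 40
for i in 1 2 3; do python3 -m jog '[{"gripper":0,"tx":0,"ty":0,"tz":0,"rx":0,"ry":0,"rz":0},{"gripper":0,"tx":0,"ty":0,"tz":0,"rx":0,"ry":0,"rz":0}]' 40 |grep -E 'pos|ft_'; done
```

```text
time_s: 15.9
position: [0.4622, -0.2489, 0.1149]
tool_rot: [179.9, -0.1, -171.0]
ft_force: [-0.2, -0.4, -2.2]
grip_width: 0.0596
grasp_force: 40.0
position: [0.4626, -0.2493, 0.1155]
ft_force: [-0.5, 0.1, -2.7]
position: [0.4629, -0.2495, 0.116]
ft_force: [-0.6, 0.3, -1.5]
position: [0.463, -0.2495, 0.1162]
ft_force: [1.1, -0.2, -1.8]
```

Weights are about 2.6 N for a, 6.8 N for b and 2.0 N for c, so b is heaviest. Returning c.

```bash
python3 -m jog '[{"gripper":0,"tx":0,"ty":0,"tz":20,"rx":0,"ry":0,"rz":0},{"gripper":0,"tx":0,"ty":0,"tz":45,"rx":0,"ry":0,"rz":0},{"gripper":0,"tx":0,"ty":0,"tz":65,"rx":0,"ry":0,"rz":0},{"gripper":0,"tx":0,"ty":0,"tz":73,"rx":0,"ry":0,"rz":0},{"gripper":0,"tx":0,"ty":0,"tz":76,"rx":0,"ry":0,"rz":0},{"gripper":0,"tx":0,"ty":0,"tz":78,"rx":0,"ry":0,"rz":0},{"gripper":0,"tx":0,"ty":0,"tz":79,"rx":0,"ry":0,"rz":0},{"gripper":0,"tx":0,"ty":0,"tz":79,"rx":0,"ry":0,"rz":0}]' 40
python3 -m jog '[{"gripper":0,"tx":0,"ty":0,"tz":0,"rx":0,"ry":0,"rz":0},{"gripper":0,"tx":0,"ty":0,"tz":0.5,"rx":0,"ry":0,"rz":0},{"gripper":0,"tx":0,"ty":0,"tz":0.5,"rx":0,"ry":0,"rz":0},{"gripper":0,"tx":0,"ty":0,"tz":0.5,"rx":0,"ry":0,"rz":0}]' 40
```

```text
time_s: 17.3
position: [0.4634, -0.2499, 0.0379]
tool_rot: [-179.9, 0.1, -171.0]
ft_force: [-0.2, -0.1, -3.1]
grip_width: 0.0603
grasp_force: 40.0
time_s: 17.7
position: [0.463, -0.2495, 0.0368]
tool_rot: [-180.0, 0.0, -171.0]
ft_force: [-0.5, -0.5, -1.6]
grip_width: 0.0599
grasp_force: 40.0
```

```bash
python3 -m jog '[{"gripper":0,"tx":0,"ty":0,"tz":0.5,"rx":0,"ry":0,"rz":0},{"gripper":0,"tx":0,"ty":0,"tz":0.5,"rx":0,"ry":0,"rz":0},{"gripper":0,"tx":0,"ty":0,"tz":0.5,"rx":0,"ry":0,"rz":0}]' 40
```

```text
time_s: 18.0
position: [0.463, -0.2496, 0.0364]
tool_rot: [-180.0, 0.0, -171.0]
ft_force: [-0.7, -0.7, 2.0]
grip_width: 0.0597
grasp_force: 40.0
```

```bash
python3 -m jog '[{"gripper":1,"tx":0,"ty":0,"tz":0,"rx":0,"ry":0,"rz":0},{"gripper":1,"tx":0,"ty":0,"tz":0,"rx":0,"ry":0,"rz":0},{"gripper":1,"tx":0,"ty":0,"tz":0,"rx":0,"ry":0,"rz":0},{"gripper":1,"tx":0,"ty":0,"tz":0,"rx":0,"ry":0,"rz":0},{"gripper":1,"tx":0,"ty":0,"tz":0,"rx":0,"ry":0,"rz":0}]' 40
python3 -m jog '[{"gripper":1,"tx":0,"ty":0,"tz":-20,"rx":0,"ry":0,"rz":0},{"gripper":1,"tx":0,"ty":0,"tz":-50,"rx":0,"ry":0,"rz":0},{"gripper":1,"tx":0,"ty":0,"tz":-85,"rx":0,"ry":0,"rz":0},{"gripper":1,"tx":0,"ty":0,"tz":-105,"rx":0,"ry":0,"rz":0},{"gripper":1,"tx":0,"ty":0,"tz":-105,"rx":0,"ry":0,"rz":0},{"gripper":1,"tx":0,"ty":0,"tz":-105,"rx":0,"ry":0,"rz":0}]' 40
python3 -c "
from h import *
p,d=manip.snapshot('top');W=world('top',d);print(find(W,d,(.485,.22),(.082,.1),.06),find(W,d,(.49,-.01),(.082,.1),.06))
go('b',125)"
```

```text
time_s: 18.5
position: [0.4629, -0.2495, 0.0361]
tool_rot: [180.0, -0.0, -171.0]
ft_force: [-0.9, 0.2, -0.9]
grip_width: 0.0918
grasp_force: 0.0
time_s: 19.1
position: [0.4628, -0.2494, 0.1409]
tool_rot: [-180.0, 0.0, -171.0]
ft_force: [-0.9, -0.5, -0.1]
grip_width: 0.0934
grasp_force: 0.0
(397, array([483.9, 219.5]), array([64. , 61.4]), 75.7, np.float64(90.5)) (393, array([489.1, -11.2]), array([60.4, 59. ]), 0.2, np.float64(90.2))
b 125 shift [-64.6 231.8  15.3] turn [ 0.1 -0.1  9. ] t 19.15
```

Tins a and b stand where they were. Going back to b.

```bash
python3 -m jog '[{"gripper":1,"tx":-12,"ty":45,"tz":0,"rx":0,"ry":0,"rz":2},{"gripper":1,"tx":-25,"ty":90,"tz":0,"rx":0,"ry":0,"rz":4},{"gripper":1,"tx":-38,"ty":135,"tz":0,"rx":0,"ry":0,"rz":6},{"gripper":1,"tx":-50,"ty":180,"tz":5,"rx":0,"ry":0,"rz":8},{"gripper":1,"tx":-64.6,"ty":231.5,"tz":15,"rx":0,"ry":0,"rz":9},{"gripper":1,"tx":-64.6,"ty":231.5,"tz":15,"rx":0,"ry":0,"rz":9},{"gripper":1,"tx":-64.6,"ty":231.5,"tz":15,"rx":0,"ry":0,"rz":9},{"gripper":1,"tx":-64.6,"ty":231.5,"tz":15,"rx":0,"ry":0,"rz":9}]' 40
python3 -m jog '[{"gripper":1,"tx":0,"ty":0,"tz":0,"rx":0,"ry":0,"rz":0}]' 40 >/dev/null
python3 -c "
from h import *
p,d=manip.snapshot('top');W=world('top',d);print(find(W,d,(.463,-.248),(.082,.1),.06))
go('b',35)"
```

```text
time_s: 19.95
position: [0.4903, -0.0114, 0.1254]
tool_rot: [-180.0, -0.1, 180.0]
ft_force: [0.9, 0.3, 0.8]
grip_width: 0.093
grasp_force: 0.0
(399, array([ 463.1, -248.6]), array([60.9, 61.4]), 8.0, np.float64(90.2))
b 35 shift [ 0.8  2.3 91. ] turn [-0.  -0.  -0.2] t 20.1
```

```bash
python3 -m jog '[{"gripper":1,"tx":0.5,"ty":1,"tz":25,"rx":0,"ry":0,"rz":0},{"gripper":1,"tx":0.5,"ty":1,"tz":55,"rx":0,"ry":0,"rz":0},{"gripper":1,"tx":0.5,"ty":1,"tz":80,"rx":0,"ry":0,"rz":0},{"gripper":1,"tx":0.5,"ty":1,"tz":89,"rx":0,"ry":0,"rz":0},{"gripper":1,"tx":0.5,"ty":1,"tz":89,"rx":0,"ry":0,"rz":0},{"gripper":1,"tx":0.5,"ty":1,"tz":89,"rx":0,"ry":0,"rz":0}]' 40
python3 -m jog '[{"gripper":0,"tx":0,"ty":0,"tz":0,"rx":0,"ry":0,"rz":0},{"gripper":0,"tx":0,"ty":0,"tz":0,"rx":0,"ry":0,"rz":0},{"gripper":0,"tx":0,"ty":0,"tz":0,"rx":0,"ry":0,"rz":0},{"gripper":0,"tx":0,"ty":0,"tz":0,"rx":0,"ry":0,"rz":0},{"gripper":0,"tx":0,"ty":0,"tz":0,"rx":0,"ry":0,"rz":0},{"gripper":0,"tx":0,"ty":0,"tz":0,"rx":0,"ry":0,"rz":0}]' 40
```

```text
time_s: 20.7
position: [0.4909, -0.0105, 0.038]
tool_rot: [-180.0, 0.1, 179.9]
ft_force: [-0.1, 0.1, 0.1]
grip_width: 0.0932
grasp_force: 0.0
time_s: 21.3
position: [0.4905, -0.0101, 0.0375]
tool_rot: [-180.0, 0.0, 180.0]
ft_force: [0.4, -2.0, 3.3]
grip_width: 0.0598
grasp_force: 40.0
```

```bash
python3 -m jog '[{"gripper":0,"tx":0,"ty":0,"tz":-10,"rx":0,"ry":0,"rz":0},{"gripper":0,"tx":0,"ty":0,"tz":-35,"rx":0,"ry":0,"rz":0},{"gripper":0,"tx":0,"ty":0,"tz":-65,"rx":0,"ry":0,"rz":0},{"gripper":0,"tx":0,"ty":0,"tz":-95,"rx":0,"ry":0,"rz":0},{"gripper":0,"tx":0,"ty":0,"tz":-118,"rx":0,"ry":0,"rz":0},{"gripper":0,"tx":0,"ty":0,"tz":-128,"rx":0,"ry":0,"rz":0},{"gripper":0,"tx":0,"ty":0,"tz":-128,"rx":0,"ry":0,"rz":0},{"gripper":0,"tx":0,"ty":0,"tz":-128,"rx":0,"ry":0,"rz":0}]' 40
python3 -c "
from h import *
go('tray',165)"
```

```text
time_s: 22.1
position: [0.4892, -0.0094, 0.1639]
tool_rot: [180.0, -0.1, 180.0]
ft_force: [0.5, -0.3, -6.6]
grip_width: 0.0599
grasp_force: 40.0
tray 165 shift [-156.9 -132.5   -1.6] turn [ 0.  -0.1 -0. ] t 22.1
```

```bash
python3 -m jog '[{"gripper":0,"tx":-12,"ty":-10,"tz":0,"rx":0,"ry":0,"rz":0},{"gripper":0,"tx":-36,"ty":-30,"tz":0,"rx":0,"ry":0,"rz":0},{"gripper":0,"tx":-64,"ty":-54,"tz":0,"rx":0,"ry":0,"rz":0},{"gripper":0,"tx":-92,"ty":-78,"tz":0,"rx":0,"ry":0,"rz":0},{"gripper":0,"tx":-120,"ty":-102,"tz":0,"rx":0,"ry":0,"rz":0},{"gripper":0,"tx":-142,"ty":-120,"tz":0,"rx":0,"ry":0,"rz":0},{"gripper":0,"tx":-154,"ty":-130,"tz":0,"rx":0,"ry":0,"rz":0},{"gripper":0,"tx":-157,"ty":-132.5,"tz":-2,"rx":0,"ry":0,"rz":0}]' 40
python3 -m jog '[{"gripper":0,"tx":0,"ty":0,"tz":0,"rx":0,"ry":0,"rz":0},{"gripper":0,"tx":0,"ty":0,"tz":0,"rx":0,"ry":0,"rz":0},{"gripper":0,"tx":0,"ty":0,"tz":0,"rx":0,"ry":0,"rz":0},{"gripper":0,"tx":0,"ty":0,"tz":0,"rx":0,"ry":0,"rz":0},{"gripper":0,"tx":0,"ty":0,"tz":0,"rx":0,"ry":0,"rz":0},{"gripper":0,"tx":0,"ty":0,"tz":0,"rx":0,"ry":0,"rz":0}]' 40
python3 - <<'E'
from h import *
go('tray',165)
p,d=manip.snapshot("side"); cv2.imwrite("pics/side2.png",p[...,::-1])
W=world("side",d); m=(d>0)&(np.abs(W[...,0]-.646)<.05)&(np.abs(W[...,1]+.142)<.05)&(W[...,2]>.06)
print(len(W[m]),W[m][:,2].min(),W[m].min(0))
E
```

```text
time_s: 22.9
position: [0.6477, -0.1443, 0.164]
tool_rot: [179.9, -0.2, 179.9]
ft_force: [-0.0, -0.2, -5.0]
grip_width: 0.0601
grasp_force: 40.0
time_s: 23.5
position: [0.647, -0.1421, 0.1675]
tool_rot: [-180.0, 0.0, 180.0]
ft_force: [0.2, 0.1, -6.2]
grip_width: 0.0597
grasp_force: 40.0
tray 165 shift [1.  0.1 2.5] turn [-0.  0. -0.] t 23.5
4260 0.12841503487528083 [ 0.59605396 -0.19197644  0.12841503]
```

View pics/side2.png

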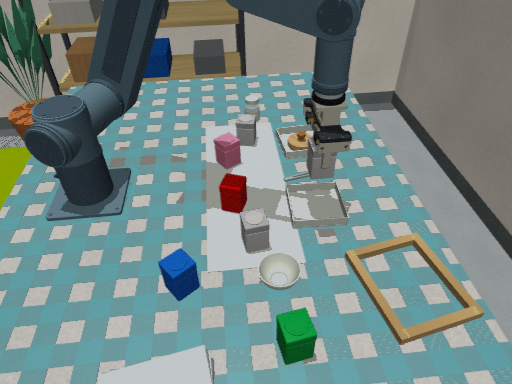

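The tin at (322,160) is held upright over the middle of the empty tray, its underside at about 0.128 m. Tins a (246,130) and c (255,230) stand in place and nothing else has moved. Handing in.

```bash
python3 -m jog '[{"gripper":0,"tx":0,"ty":0,"tz":0,"rx":0,"ry":0,"rz":0},{"gripper":0,"tx":0,"ty":0,"tz":0,"rx":0,"ry":0,"rz":0},{"gripper":0,"tx":0,"ty":0,"tz":0,"rx":0,"ry":0,"rz":0},{"gripper":0,"tx":0,"ty":0,"tz":0,"rx":0,"ry":0,"rz":0}]' 40
python3 -c "
from h import *
print(manip.hand_in())"
```

```text
time_s: 23.95
position: [0.6471, -0.1424, 0.1671]
tool_rot: [180.0, -0.0, 180.0]
ft_force: [0.5, 0.1, -6.0]
grip_width: 0.0596
grasp_force: 40.0
the job is handed in; nothing more can be done
None
```

I lifted the tins in order a, b, c; tin_b was the heaviest (about 6.8 N, against 2.6 N for a and 2.0 N for c), so I put a and c back upright in place and handed the job in at 24 s with tin_b held upright about 13 cm above the table over the middle of the empty tray.

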